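# Turn a bearing cover over in a two-leaf turnover fixture

### The job

Use the turnover fixture to turn the bearing cover over: swing the empty leaf fully shut over the cover, turn the shut pair over to the other side together, keeping the two leaves closed on each other all the way, then swing the leaf that held the cover fully back to where it began. The cover must end upside down, boss down, seated in the leaf that was empty, with both leaves lying flat and open; leave the other things on the bench where they are.

Things in the scene. Friction and masses are not known exactly. Their poses are not given: they have to be found in the camera images.
- hinge_mid (a point): Turnover fixture, fixed: dark base plate 120 x 190 x 12 mm, two aluminium leaves hinged on one level pin like book covers. Middle of the pin, 50 mm up. x runs along the pin (within 0.4 rad of world x), y level to the robot's left, where the loaded leaf lies at the start, z up. Posts at x = +-55 mm reach 10 mm above the pin. A leaf at angle q has its bar at y = 130 cos q, z = 130 sin q mm.
- leaf_a (a joint): Angle (rad) of the loaded leaf about the pin: 0 = flat on the +y side (start), pi/2 = upright, pi = flat on the -y side; end stops at 0 and pi. 0.25 kg, light damped hinge (0.08 Nms/rad), no latch: left alone it falls to the side it leans to. A tray with a solid floor, pocket 69 mm along the pin, 53 mm across, walls 8 mm high, 20 to 85 mm from the pin.
- leaf_b (a joint): Angle (rad) of the empty leaf about the same pin, same sense: pi = flat open on the -y side (start), 0 = shut face to face over the other leaf; end stops at 0 and pi. Same pocket, weight, hinge, but a 34 x 36 mm window in its floor for the cover's boss. No latch: only the hand keeps the leaves together. With both at one angle the cover has 1 mm of play between the floors.
- leaf_a_bar (a point): Middle of the loaded leaf's half handle: round steel bar, diameter 10 mm, parallel to the pin and 130 mm from it, 40 mm clear of the leaf, over bare bench. It spans 1 to 49 mm on the -x side of the leaf's middle (this point x = -22 mm); an arm at -40 to -50 mm joins it to the leaf. Axes turn with the leaf: x along the pin, y from pin to bar. It turns and rolls some mm in a pinch as the leaf swings.
- leaf_b_bar (a point): Middle of the empty leaf's half handle: the same bar on the +x side of the leaf's middle (this point x = +22 mm, bar +1 to +49 mm, arm +40 to +50 mm). With the leaves shut on each other both bars lie end to end on one line, 2 mm apart, so one pinch at x = 0 takes the ends of both.
- cover_mid (a point): Bearing cover (loose): steel plate 64 x 48 x 20 mm with a round boss 28 mm in diameter, 10 mm high, on one face, about 0.25 kg. Middle of the plate; z points to the boss side. At the start it lies boss up in the loaded leaf, its 64 mm side along the pin, 2.5 mm of play all round.
- leaf_a_seat (a point): Middle of the pocket floor of the loaded leaf, 52.5 mm from the pin; x along the pin, y from the pin outwards, z square to the leaf (up at joint 0).
- leaf_b_seat (a point): Middle of the pocket floor (over the window) of the empty leaf, 52.5 mm from the pin; x along the pin, y from the pin outwards, z square to the leaf (up at joint 0, down while it lies open at pi). A seated cover has its middle 10 mm from here.
- ring_gauge: Bystander: plain steel ring 52 mm across, 18 mm high, on the robot's side of the fixture; leave it alone. Its origin is the centre of its underside.
- gauge_block: Bystander: steel block 20 x 55 x 12 mm on the robot's side of the fixture; leave it alone. Its origin is the centre of its underside.
- v_block: Bystander: dark steel grooved block 45 x 45 x 32 mm beyond the fixture; leave it alone. Its origin is the centre of its underside.
- plug_gauge: Bystander: small plug gauge, 80 mm long, 18 mm high, beyond the fixture; leave it alone. Its origin is the centre of its underside.
- caliper: Bystander: caliper 200 mm long lying flat on the right of the bench; leave it alone. Its origin is the centre of its underside.
- micrometer: Bystander: micrometer about 130 mm long lying on the left of the bench; leave it alone. Its origin is the centre of its underside.
- red_bin: Bystander: small open bin 110 x 150 x 60 mm at the left back; leave it alone. Its origin is the centre of its underside.
Not all that is in view belongs to the job. What is shaped like the part that bears cover_mid but orange is not meant.

How it is judged (in metres and radians):
On the way, in this order (a step that is already met when the one before it is completed fails the run):
1. the empty leaf is shut over the cover, which still lies in its own leaf (value of joint leaf_b below 0.08 rad and value of joint leaf_a below 0.06 rad and angle between cover_mid's own z axis and vertical below 0.1 rad and x of cover_mid in the frame of leaf_a_seat between -0.006 and 0.006 m and y of cover_mid in the frame of leaf_a_seat between -0.006 and 0.006 m and z of cover_mid in the frame of leaf_a_seat between 0.0075 and 0.0125 m), for 0.2 s.
2. the shut pair has been turned over to the other side, with the cover upside down between the leaves (value of joint each of leaf_a, leaf_b above 3.06 rad and angle between cover_mid's own z axis and vertical above 3.06 rad and x of cover_mid in the frame of leaf_b_seat between -0.006 and 0.006 m and y of cover_mid in the frame of leaf_b_seat between -0.006 and 0.006 m and z of cover_mid in the frame of leaf_b_seat between -0.0125 and -0.0075 m), for 0.2 s.
At the end, for the whole second after the job is handed in: First leaf back flat (joint under 0.06), second flat open (over 3.08), cover upside down (within 0.08 rad) in the second leaf's pocket: within 6 mm of its middle, plate middle 7.5-12.5 mm off its floor, at rest; the other seven things moved under 20 mm (value of joint leaf_a below 0.06 rad and value of joint leaf_b above 3.08 rad and angle between cover_mid's own z axis and vertical above 3.06 rad and x of cover_mid in the frame of leaf_b_seat between -0.006 and 0.006 m and y of cover_mid in the frame of leaf_b_seat between -0.006 and 0.006 m and z of cover_mid in the frame of leaf_b_seat between -0.0125 and -0.0075 m and linear speed of cover below 0.02 m/s and angular speed of cover below 0.1 rad/s and distance of each of ring_gauge, gauge_block, v_block, plug_gauge, caliper, micrometer, red_bin from where it was at the start of the episode below 0.02 m); the robot touches nothing.
It fails at once if the leaves come apart (by more than 0.3 rad) while the pair is being turned over (value of joint leaf_a above 0.3 rad and value of joint leaf_b between 0.4 and 2.7 rad and angle between the z axis of leaf_a_seat and the z axis of leaf_b_seat, either way round above 0.3 rad).
It fails at once if one of the other things on the bench is pushed more than 20 mm (distance of any of ring_gauge, gauge_block, v_block, plug_gauge, caliper, micrometer, red_bin from where it was at the start of the episode above 0.02 m).
It also fails if it takes over 72 s, if anything falls off the work surface, if the arm or the gripper's body presses on something with over 40 N, if the wrist force passes 120 N, or if a joint passes its speed limit or range.

### The arm

A 7-joint arm with a two-finger parallel gripper is mounted at the origin on the work surface. World frame = base frame: x ahead of the robot, y to its left, z up, the work surface at z = 0. Lengths are in m, angles in degrees, forces in N, time in s.
With the tool pointing down it reaches from about 0.425 to 0.95 m from the base axis. Payload 16.7 kg.
Tool frame: the origin (TCP) lies at the very end of the fingers, on their centre line; the grasp point (between the pads) lies r.pinch_z behind it (r.pinch_z is the distance from the TCP to the grasp point, in m); z points along the fingers, y is the line along which they close (so a half turn about z gives the same grasp; the last joint's range is limited). The gripper opens to 94 mm and grips with 3 to 60 N. Pads are 16 mm wide; open, the fingers measure 119 mm over their backs; the gripper's body (75 mm by 177 mm) begins 78 mm behind the grasp point.
Start: joints at [57.897, 24.414, 4.234, 92.017, -1.954, 63.644, -3.845], TCP at [0.27, -0.619, 0.205] pointing down, gripper open.
Joint ranges: [-163.25, 163.25], [-28.42, 122.38], [-70.27, 78.77], [12.13, 141.07], [-58.53, 238.53], [9.26, 117.41], [-156.51, 156.51]. Speed limits (degrees/s): [108.29, 108.29, 136.94, 136.94, 172.46, 172.46, 172.46].

### API

Orientations are given as [roll, pitch, yaw] about the fixed x, y, z axes, in that order (R = Rz(yaw) Ry(pitch) Rx(roll)).
In Python, from rig import r, vision gives the robot as it stands.
- The arm moves only by the tool play_rows, never from a script. Its argument "series" is a list of rows, each an object with "hand": the opening, from -1 (shut) to 1 (fully open); "dp": the shift along the tool's x, y, z in cm, a list of three; "yaw": the turn about the tool's z in degrees. A call has 1 to 12 rows; each row shifts and turns the commanded pose from where the row before left it, along the tool's axes as they then stand; what a row does not reach is not made up. A row lasts 1/12 s, in which the tool goes at most 41.7 mm and 7.16 degrees, less where a joint would pass 70% of its speed; a pose out of reach is approached as far as the arm can. A call with a gripper value outside its range is refused whole. The fingers move at their own pace and stop on an object; the grip force is fixed at half the most. Time passes only in rows, so rows that do not move let the fingers close. It gives the time, the measured TCP pose, the force, the opening and the grip force at its end, in the units of the state.
- r.get_state(): the state, without advancing time (a new reading comes with each control period).
- vision.get_image(name): name is "scene" or "top" or "wrist"; returns the picture (384x512x3 uint8, red, green, blue); there is no depth.
- vision.camera_info(name): a dict with "fov_y" (degrees; the focal length in pixels is half the picture's height over the tangent of half this angle, whatever the lens; pixels are square), "cx", "cy" (the principal point, pixels), "pose" (4x4, takes a point from camera to world coordinates). Camera axes: x right, y up, looking along -z (the intrinsics and any distortion apply to the point x, -y, -z); pixel columns grow to the right and rows downward; lengths in m; the calibration is good to about 2 mm. The wrist camera is an equidistant fisheye: a pixel r from the principal point sees the ray r / f radians off the axis. A picture is of the moment at which its call begins: read the wrist's pose just before it. camera_info takes no time and is no camera call; for the wrist camera it gives the pose at the moment of the call.
- r.hand_in(): hands the job in; it is judged then, once.
The state is a dict: "clock": time; "qpos": joint angles; "joint_vel": joint speeds; "joint_torque": joint torques, N m; "eef_pos": TCP position; "orientation": TCP orientation; "ft_force": force on the tool from outside, world axes, zero at the start; "torque": the same for the moment, N m; "width": opening from 0.0 (shut) to 1.0 (fully open); "grip_force": force on a finger pad.
Only numpy, scipy, OpenCV 4.12 (cv2) and the standard library are available. Lean on these libraries where they do the work, as an engineer would, in place of code of your own. Each camera call takes 0.05 s, during which the arm holds its last target. There are 200 camera calls.

## Working session

There is one attempt and no reset: what is moved stays moved. The work goes in short steps, Python scripts to look and compute and a tool call to move; the robot and the scene stay as the last step left them, time stands still between calls to the robot, and variables do not carry over. Pictures are saved under pics/ and viewed, at most 10 in all, crops included, and the job is handed in when it is done.

Besides the shell and the picture viewer there is one more tool, called after ">>>" in YAML: its name, and indented under it one key for each argument. play_rows: Moves the arm, as the interface text tells. Its arguments: {"type":"object","properties":{"series":{"type":"array"}},"required":["series"]}

```bash
ls; mkdir -p pics
python3 - <<'E'
from rig import r, vision
import cv2, numpy as np
print(r.get_state(), r.pinch_z)
for n in ["scene","top"]:
    im=vision.get_image(n); cv2.imwrite(f"pics/{n}0.png",im[:,:,::-1]); i=vision.camera_info(n); print(n,i)
a=cv2.imread("pics/scene0.png");b=cv2.imread("pics/top0.png")
E
```

```text
pics
{'clock': 0.0, 'qpos': array([57.89801609, 24.44673155,  4.22950793, 92.05094791, -1.95357493,
       63.64294303, -3.84651098]), 'joint_vel': array([-0.04974889,  0.05009822, -0.02306088,  0.01784931,  0.02464758,
       -0.08360122, -0.05060478]), 'joint_torque': array([ 1.61662618e-03, -9.35836816e+01,  3.66709761e+00, -4.54192901e+01,
       -4.87856660e-02,  2.01353012e-02,  1.82216763e-04]), 'eef_pos': array([ 0.26936994, -0.61846291,  0.2048186 ]), 'orientation': array([-1.79931596e+02,  4.26546519e-03,  2.35342813e+01]), 'ft_force': array([-0.25874131,  0.22617272,  1.17610394]), 'torque': array([-0.01638854,  0.02448631, -0.02081144]), 'grip_force': 0.0, 'width': 1.0019334685021173} 0.0188
scene {'fov_y': 45.09104473761871, 'cx': 251.76907982537918, 'cy': 188.91082729249945, 'pose': array([[ 3.08896310e-01, -7.19005579e-01,  6.22586578e-01,
         1.40140203e+00],
       [ 9.51095719e-01,  2.33554818e-01, -2.02161024e-01,
        -2.67021328e-01],
       [-5.31908245e-05,  6.54586224e-01,  7.55987350e-01,
         1.08227357e+00],
       [ 0.00000000e+00,  0.00000000e+00,  0.00000000e+00,
         1.00000000e+00]])}
top {'fov_y': 55.394696445049846, 'cx': 253.52119460248525, 'cy': 196.96822025428088, 'pose': array([[-0.0049921 ,  0.98662434, -0.162934  ,  0.37221877],
       [-0.99998276, -0.00442178,  0.00386277, -0.00240048],
       [ 0.00309064,  0.16295048,  0.98662941,  1.31809393],
       [ 0.        ,  0.        ,  0.        ,  1.        ]])}
```

View pics/top0.png

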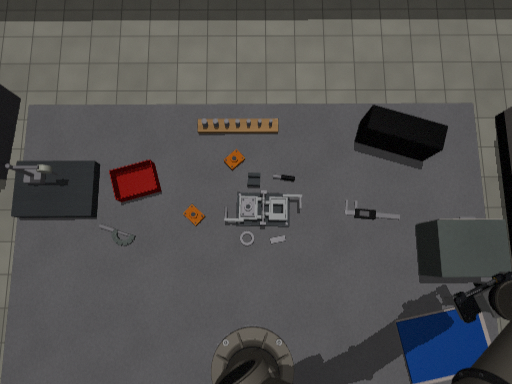

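View pics/scene0.png

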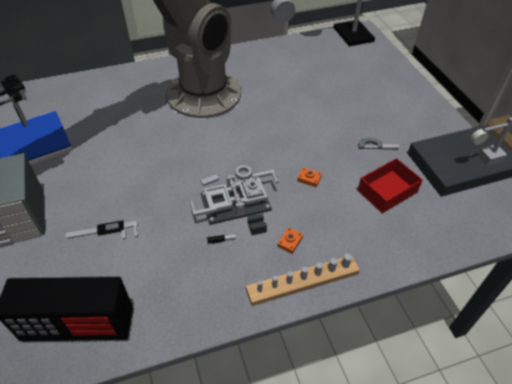

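The top view has the fixture at about (263,208), with the loaded leaf on the left and the empty leaf on the right. The scene view has it at about (235,195). I'll enlarge the fixture in both and work out rays.

```bash
cat > h.py <<'E'
import numpy as np, cv2
from rig import r, vision
def ray(i,u,v):
    f=192/np.tan(np.radians(i['fov_y']/2)); P=i['pose']
    return P[:3,3], P[:3,:3]@np.array([(u-i['cx'])/f,-(v-i['cy'])/f,-1])
def on(i,u,v,z):
    o,d=ray(i,u,v); return o+d*(z-o[2])/d[2]
def px(i,p):
    f=192/np.tan(np.radians(i['fov_y']/2)); P=i['pose']; c=P[:3,:3].T@(np.array(p)-P[:3,3])
    return np.array([i['cx']+f*c[0]/-c[2], i['cy']-f*c[1]/-c[2]])
E
python3 - <<'E'
import cv2,numpy as np
a=cv2.imread("pics/top0.png")[180:252,215:311]; b=cv2.imread("pics/scene0.png")[155:255,185:285]
A=cv2.resize(a,None,fx=8,fy=8,interpolation=cv2.INTER_CUBIC)
cv2.imwrite("pics/tc.png",A)
E
```

```text
(no output)
```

View pics/tc.png

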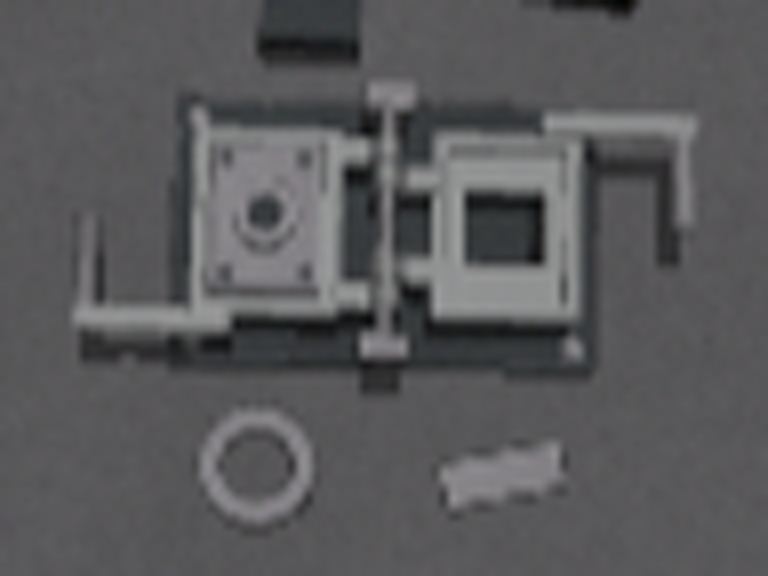

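The crop shows the post tops at about (391,95) and (384,346). Bar b runs (688,130) to (685,225), and bar a runs (88,215) to (88,318).

Run:
```python
from h import *
i=vision.camera_info("top")
def P(U,V,z): return on(i,(U+.5)/8-.5+215,(V+.5)/8-.5+180,z)
for n,U,V,z in [("post+",391,95,.06),("post-",384,346,.06),("barb far",690,120,.05),("barb end",685,225,.05),("bara end",88,215,.05),("bara far",85,318,.05),("window",505,228,.05),("boss",266,212,.07)]:
    print(n,P(U,V,z).round(4))
p,q=P(391,95,.06),P(384,346,.06); m=(p+q)/2; d=p-q; print("mid",m,"len",np.hypot(*d[:2]),"yaw",np.degrees(np.arctan2(d[1],d[0])))
# long-edge yaw from bars: 
g=cv2.cvtColor(cv2.imread("pics/top0.png"),cv2.COLOR_BGR2GRAY)[180:252,215:311]
A=cv2.resize(g,None,fx=8,fy=8,interpolation=cv2.INTER_CUBIC)
s=cv2.createLineSegmentDetector().detect(A)[0][:,0]
for l in s:
    if np.hypot(l[2]-l[0],l[3]-l[1])>90:
        a,b=P(l[0],l[1],.05),P(l[2],l[3],.05); e=b-a; print(l.round(),round((np.degrees(np.arctan2(e[1],e[0]))+45)%90-45,2))
```

```text
post+ [ 0.5994 -0.0421  0.06  ]
post- [ 0.4896 -0.038   0.06  ]
barb far [ 0.5895 -0.1738  0.05  ]
barb end [ 0.5429 -0.1704  0.05  ]
bara end [0.5485 0.0906 0.05  ]
bara far [0.5033 0.0916 0.05  ]
window [ 0.5419 -0.0917  0.05  ]
boss [0.5467 0.0125 0.07  ]
mid [ 0.54449415 -0.04006056  0.06      ] len 0.10992941184407792 yaw -2.1112715369296295
[194. 123. 190. 311.] -1.21
[579. 318. 581. 138.] -1.98
[339. 278. 343. 165.] -2.32
[235. 314. 333. 318.] -2.56
[429. 318. 574. 321.] -1.45
[338. 128. 212. 126.] -1.45
[533. 134. 438. 130.] -2.89
[313. 298. 206. 297.] -0.78
[679. 115. 583. 115.] -0.37
```

>>> play_rows:
  series:
    - {"hand":1,"dp":[0,0,0],"yaw":6.4}
    - {"hand":1,"dp":[0,0,0],"yaw":6.4}
    - {"hand":1,"dp":[0,0,0],"yaw":6.4}
    - {"hand":1,"dp":[0,0,0],"yaw":6.3}
    - {"hand":0,"dp":[0,-3.8,0],"yaw":0}
    - {"hand":0,"dp":[0,-3.8,0],"yaw":0}
    - {"hand":0,"dp":[0,-3.8,0],"yaw":0}
    - {"hand":0,"dp":[0,-3.8,0],"yaw":0}
    - {"hand":-0.36,"dp":[2.5,-2.6,0],"yaw":0}
    - {"hand":-0.36,"dp":[2.5,-2.6,0],"yaw":0}
    - {"hand":-0.36,"dp":[2.5,-2.6,0],"yaw":0}
    - {"hand":-0.36,"dp":[2.5,-2.6,0],"yaw":0}

```text
clock: 1.1
eef_pos: [0.379, -0.3649, 0.2056]
orientation: [180.0, -0.0, -2.0]
ft_force: [-0.1, -0.7, -0.4]
width: 0.471
grip_force: 0.0
```

>>> play_rows:
  series:
    - {"hand":-0.36,"dp":[2.5,-2.5,0],"yaw":0}
    - {"hand":-0.36,"dp":[2.5,-2.5,0],"yaw":0}
    - {"hand":-0.36,"dp":[2.5,-2.5,0],"yaw":0}
    - {"hand":-0.36,"dp":[2.5,-2.5,0],"yaw":0}
    - {"hand":-0.36,"dp":[2.5,-2.5,0],"yaw":0}
    - {"hand":-0.36,"dp":[2.5,-2.5,0],"yaw":0}
    - {"hand":-0.36,"dp":[2.0,-2.0,0],"yaw":0}
    - {"hand":-0.36,"dp":[0,0,0],"yaw":0}
    - {"hand":-0.36,"dp":[0,0,0],"yaw":0}
    - {"hand":-0.36,"dp":[0,0,0],"yaw":0}

```text
clock: 1.93
eef_pos: [0.5534, -0.2028, 0.2051]
orientation: [180.0, 0.1, -2.0]
ft_force: [-0.1, -0.5, 0.3]
width: 0.32
grip_force: 0.0
```

```bash
cat >> h.py <<'E'
def wpx(i,p):
    f=192/np.radians(i['fov_y']/2)  # replaced below
    f=192/np.tan(np.radians(i['fov_y']/2)); P=i['pose']; c=P[:3,:3].T@(np.array(p)-P[:3,3])
    d=np.array([c[0],-c[1],-c[2]]); th=np.arctan2(np.hypot(d[0],d[1]),d[2]); s=f*th/np.hypot(d[0],d[1])
    return np.array([i['cx']+s*d[0],i['cy']+s*d[1]])
def won(i,u,v,z):
    f=192/np.tan(np.radians(i['fov_y']/2)); P=i['pose']; a=np.array([u-i['cx'],v-i['cy']]); rr=np.hypot(*a); th=rr/f
    d=P[:3,:3]@np.array([np.sin(th)*a[0]/rr,-np.sin(th)*a[1]/rr,-np.cos(th)]); o=P[:3,3]
    return o+d*(z-o[2])/d[2]
E
sed -i '/replaced below/d' h.py
python3 - <<'E'
from h import *
s=r.get_state(); print(s['clock'],s['eef_pos'],s['orientation'],s['width'],s['ft_force'])
i=vision.camera_info("wrist"); im=vision.get_image("wrist")[:,:,::-1].copy(); cv2.imwrite("pics/w1.png",im)
import json; json.dump({k:np.array(v).tolist() for k,v in i.items()},open("w1.json","w"))
print(i['pose'].round(3),i['fov_y'],wpx(i,[.562,-.171,.05]))
E
```

```text
1.9333 [ 0.55337303 -0.20275475  0.20509045] [ 1.79996215e+02  5.51190592e-02 -1.97763695e+00] 0.32046416414845735 [-0.08715413 -0.50917641  0.29369757]
[[-0.035  0.956  0.29   0.639]
 [-0.999 -0.033 -0.01  -0.206]
 [-0.    -0.29   0.957  0.385]
 [ 0.     0.     0.     1.   ]] 65.70646984690485 [226.42729897 171.33086118]
```

View pics/w1.png

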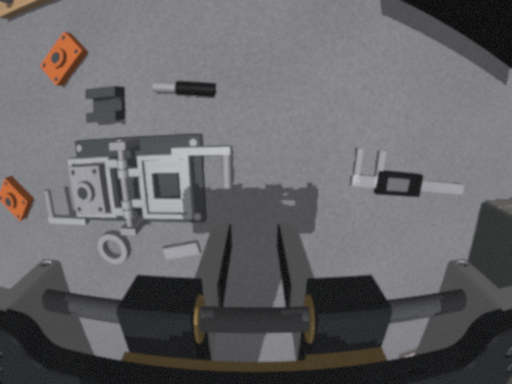

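Bar b shows in the wrist view at columns about 224–231, rows 148–188, close to the prediction of (226,171). I'll refine it from intensity profiles.

Run:
```python
from h import *
import json
i={k:np.array(v) for k,v in json.load(open("w1.json")).items()}
g=cv2.imread("pics/w1.png",0).astype(int)
for v in (162,168,174,180): print(v,g[v,218:238])
print("col",g[140:196,227])
print("bara",g[205,40:60]); print(g[185:228,50])
print("bara top",g[188:226,47])
for u,v in [(90,190)]: print(won(i,u,v,.07))
for p in [(.562,-.171,.05),(.527,.091,.05),(.5994,-.0421,.06),(.4896,-.038,.06)]: print(p,wpx(i,p).round(1))
```

```text
162 [132 134 129 127 131 144 155 158 161 153 139 120 100  88  94 113 129 133
 132 131]
168 [134 132 127 123 130 140 153 161 160 152 139 123 100  85  86 100 114 126
 127 129]
174 [128 130 127 130 129 137 150 160 160 154 141 123 103  86  81  91 113 127
 132 132]
180 [132 131 134 132 133 135 147 155 158 154 142 128 107  92  89  95 117 127
 134 136]
col [133 132 130 129 124 118 134 173 188 191 189 193 190 186 181 164 155 151
 151 150 150 153 153 151 154 153 155 154 152 154 154 154 155 156 154 155
 154 156 153 155 154 157 152 156 157 156 154 145 124  97  83  81  80  79
  78  78]
bara [130 131 129 130 131 128 139 149 150 142 126  99  98 110 123 126 132 130
 135 132]
[131 129 127 125 120 107 103  99  94  96  97  96  94  96  97 101 107 110
 112 117 126 127 130 136 138 141 140 148 147 149 150 154 159 164 166 164
 165 158 145 134 128 128 129]
bara top [121 109 107 121 130 136 140 143 144 149 150 149 149 152 150 150 151 149
 149 147 145 143 140 138 134 133 131 131 130 135 140 140 139 134 132 130
 131 130]
[ 5.51471805e-01 -2.62933812e-04  7.00000000e-02]
(0.562, -0.171, 0.05) [226.4 171.3]
(0.527, 0.091, 0.05) [ 49.5 204.6]
(0.5994, -0.0421, 0.06) [117.  147.6]
(0.4896, -0.038, 0.06) [127.5 232.9]
```

>>> play_rows:
  series:
    - {"hand":-0.36,"dp":[0.6,-3.25,0],"yaw":0}
    - {"hand":-0.36,"dp":[0,0,3],"yaw":0}
    - {"hand":-0.36,"dp":[0,0,3],"yaw":0}
    - {"hand":-0.36,"dp":[0,0,3],"yaw":0}
    - {"hand":-0.36,"dp":[0,0,3],"yaw":0}
    - {"hand":-0.36,"dp":[0,0,2.4],"yaw":0}
    - {"hand":-0.36,"dp":[0,0,2],"yaw":0}
    - {"hand":-0.36,"dp":[0,0,1],"yaw":0}
    - {"hand":-0.36,"dp":[0,0,0],"yaw":0}
    - {"hand":-0.36,"dp":[0,0,0],"yaw":0}

```text
clock: 2.82
eef_pos: [0.5609, -0.1708, 0.032]
orientation: [180.0, 0.0, -2.0]
ft_force: [0.8, -0.0, 0.9]
width: 0.317
grip_force: 0.0
```

>>> play_rows:
  series:
    - {"hand":-1,"dp":[0,0,0],"yaw":0}
    - {"hand":-1,"dp":[0,0,0],"yaw":0}
    - {"hand":-1,"dp":[0,0,0],"yaw":0}
    - {"hand":-1,"dp":[0,0,0],"yaw":0}
    - {"hand":-1,"dp":[0,0,0],"yaw":0}
    - {"hand":-1,"dp":[0,0,0],"yaw":0}

```text
clock: 3.32
eef_pos: [0.5617, -0.1709, 0.0324]
orientation: [179.9, -0.1, -2.0]
ft_force: [-0.7, -3.8, 7.5]
width: 0.096
grip_force: 30.0
```

>>> play_rows:
  series:
    - {"hand":-1,"dp":[0,-0.05,-1.13],"yaw":0}
    - {"hand":-1,"dp":[0,-0.15,-1.12],"yaw":0}
    - {"hand":-1,"dp":[0,-0.25,-1.11],"yaw":0}
    - {"hand":-1,"dp":[0,-0.34,-1.08],"yaw":0}
    - {"hand":-1,"dp":[0,-0.43,-1.05],"yaw":0}
    - {"hand":-1,"dp":[0,-0.52,-1.01],"yaw":0}
    - {"hand":-1,"dp":[0,-0.61,-0.96],"yaw":0}
    - {"hand":-1,"dp":[0,-0.69,-0.9],"yaw":0}
    - {"hand":-1,"dp":[0,-0.77,-0.84],"yaw":0}
    - {"hand":-1,"dp":[0,-0.84,-0.77],"yaw":0}
    - {"hand":-1,"dp":[0,-0.9,-0.69],"yaw":0}
    - {"hand":-1,"dp":[0,-0.96,-0.61],"yaw":0}

```text
clock: 4.32
eef_pos: [0.5639, -0.1083, 0.1466]
orientation: [179.8, -0.2, -2.1]
ft_force: [-4.4, -13.5, 17.1]
width: 0.093
grip_force: 30.0
```

>>> play_rows:
  series:
    - {"hand":-1,"dp":[0,-1.01,-0.52],"yaw":0}
    - {"hand":-1,"dp":[0,-1.05,-0.43],"yaw":0}
    - {"hand":-1,"dp":[0,-1.08,-0.34],"yaw":0}
    - {"hand":-1,"dp":[0,-1.11,-0.25],"yaw":0}
    - {"hand":-1,"dp":[0,-1.12,-0.15],"yaw":0}
    - {"hand":-1,"dp":[0,-1.13,-0.05],"yaw":0}
    - {"hand":-1,"dp":[0,-1.13,0.05],"yaw":0}
    - {"hand":-1,"dp":[0,-1.12,0.15],"yaw":0}
    - {"hand":-1,"dp":[0,-1.11,0.25],"yaw":0}
    - {"hand":-1,"dp":[0,-1.08,0.34],"yaw":0}
    - {"hand":-1,"dp":[0,-1.05,0.43],"yaw":0}
    - {"hand":-1,"dp":[0,-1.01,0.52],"yaw":0}

```text
clock: 5.32
eef_pos: [0.568, 0.026, 0.1438]
orientation: [-180.0, -0.0, -2.0]
ft_force: [4.2, -1.3, 0.3]
width: 0.093
grip_force: 30.0
```

>>> play_rows:
  series:
    - {"hand":-1,"dp":[0,-0.96,0.61],"yaw":0}
    - {"hand":-1,"dp":[0,-0.9,0.69],"yaw":0}
    - {"hand":-1,"dp":[0,-0.84,0.77],"yaw":0}
    - {"hand":-1,"dp":[0,-0.77,0.84],"yaw":0}
    - {"hand":-1,"dp":[0,-0.69,0.9],"yaw":0}
    - {"hand":-1,"dp":[0,-0.61,0.96],"yaw":0}

```text
clock: 5.82
eef_pos: [0.5693, 0.0732, 0.0954]
orientation: [180.0, 0.0, -2.0]
ft_force: [3.4, -4.4, 0.1]
width: 0.091
grip_force: 30.0
```

>>> play_rows:
  series:
    - {"hand":-1,"dp":[0,-0.52,1.01],"yaw":0}
    - {"hand":-1,"dp":[0,-0.43,1.05],"yaw":0}
    - {"hand":-1,"dp":[0,-0.34,1.08],"yaw":0}
    - {"hand":-1,"dp":[0,-0.25,1.11],"yaw":0}
    - {"hand":-1,"dp":[0,-0.1,0.6],"yaw":0}
    - {"hand":-1,"dp":[0,-0.07,0.6],"yaw":0}
    - {"hand":-1,"dp":[0,-0.03,0.5],"yaw":0}
    - {"hand":-1,"dp":[0,0,0.5],"yaw":0}
    - {"hand":-1,"dp":[0,0,0.1],"yaw":0}
    - {"hand":-1,"dp":[0,0,0],"yaw":0}
    - {"hand":-1,"dp":[0,0,0],"yaw":0}
    - {"hand":-1,"dp":[0,0,0],"yaw":0}

```text
clock: 6.82
eef_pos: [0.571, 0.089, 0.0314]
orientation: [180.0, -0.1, -2.0]
ft_force: [0.1, -8.0, 16.8]
width: 0.097
grip_force: 30.0
```

Run:
```python
from h import *
s=r.get_state(); print(s['clock'],s['eef_pos'],s['ft_force'])
i=vision.camera_info("wrist"); im=vision.get_image("wrist")[:,:,::-1].copy(); cv2.imwrite("pics/w2.png",im)
```

```text
6.8167 [0.57096111 0.08901558 0.03142753] [ 0.05071232 -7.95684873 16.78956177]
```

View pics/w2.png

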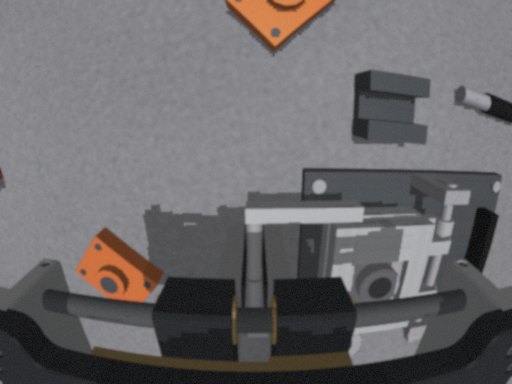

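Leaf b lies flat over the cover, with the boss visible in the window at (378,285). The handle arm edges are at rows of about 206 and 222. I'll open, slide to x=0 and check against the arm's location.

>>> play_rows:
  series:
    - {"hand":-0.36,"dp":[0,0,0],"yaw":0}
    - {"hand":-0.36,"dp":[0,0,0],"yaw":0}
    - {"hand":-0.36,"dp":[0,0,0],"yaw":0}
    - {"hand":-0.36,"dp":[0,0,0],"yaw":0}
    - {"hand":-0.36,"dp":[-0.7,0,0],"yaw":0}
    - {"hand":-0.36,"dp":[-0.7,0,0],"yaw":0}
    - {"hand":-0.36,"dp":[-0.7,0,0],"yaw":0}
    - {"hand":-0.36,"dp":[0,0,0],"yaw":0}
    - {"hand":-0.36,"dp":[0,0,0],"yaw":0}
    - {"hand":-0.36,"dp":[0,0,0],"yaw":0}

```text
clock: 7.7
eef_pos: [0.5492, 0.0908, 0.0312]
orientation: [-180.0, -0.0, -2.0]
ft_force: [-0.8, 0.6, -0.0]
width: 0.319
grip_force: 0.0
```

Run:
```python
from h import *
s=r.get_state(); print(s['clock'],s['eef_pos'],s['ft_force'],s['width'])
i=vision.camera_info("wrist"); im=vision.get_image("wrist")[:,:,::-1].copy(); cv2.imwrite("pics/w3.png",im)
y=np.array([np.sin(np.radians(2)),np.cos(np.radians(2))]); x=np.array([y[1],-y[0]])
for nm,a,rr in [("b inner",40,130),("b outer",50,130),("b outer60",50,105)]:
    p=np.array([.5455,-.040])+x*a/1e3+y*rr/1e3; print(nm,wpx(i,[*p,.055]).round(1))
g=cv2.imread("pics/w3.png",0)
for u in (250,262,275,300): print(u,g[150:240:2,u])
```

```text
7.7 [0.54920232 0.09075841 0.03120164] [-0.81013184  0.59365351 -0.04671262] 0.3194672564763531
b inner [255.8 185.8]
b outer [255.9 167.9]
b outer60 [302.  168.1]
250 [136 134 134 133 135 139 119  87  85  96 160 190 195 191 192 192 191 190
 168 141 140 137 138 138 140 136 141 135 137 136 137 136 135 136 133 135
 138 134 134 136 130 106  92  93  92]
262 [136 138 139 138 133 130 130 114  84  94 158 191 191 191 192 187 188 189
 169 137 135 135 134 135 136 136 134 135 133 132 134 135 131 131 130 132
 130 132 130 132 128 102  91  89  87]
275 [133 132 133 137 138 134 139 116  88 101 163 191 189 190 190 189 189 185
 164 132 133 135 136 134 136 132 132 132 127 121 124 115  88  82  81  80
  80  83  81  82  85  81  77  80  79]
300 [135 134 134 132 136 140 132 100  88  99 158 189 188 186 189 188 187 183
 162 136 135 136 132 130 132 132 131 123  89  84  83  82  80  76  76  75
  76  75  77  75  71  67  70  64  67]
```

View pics/w3.png

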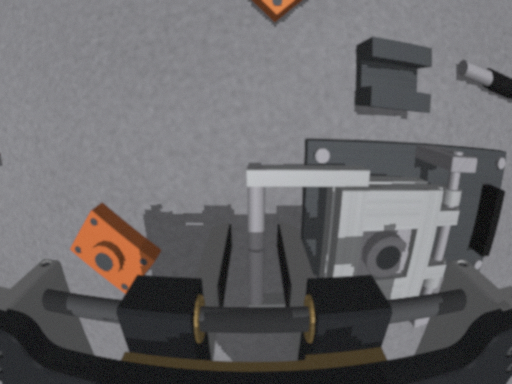

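The fingers are centred on the bar line (column 256), and the arm edges at rows 169 and 187 match the prediction. I'll pinch both bars.

>>> play_rows:
  series:
    - {"hand":-1,"dp":[0,0,0],"yaw":0}
    - {"hand":-1,"dp":[0,0,0],"yaw":0}
    - {"hand":-1,"dp":[0,0,0],"yaw":0}
    - {"hand":-1,"dp":[0,0,0],"yaw":0}
    - {"hand":-1,"dp":[0,0,0],"yaw":0}
    - {"hand":-1,"dp":[0,0,0],"yaw":0}
    - {"hand":-1,"dp":[0,0.01,-0.5],"yaw":0}
    - {"hand":-1,"dp":[0,0.04,-0.63],"yaw":0}
    - {"hand":-1,"dp":[0,0.07,-0.56],"yaw":0}
    - {"hand":-1,"dp":[0,0.08,-0.56],"yaw":0}
    - {"hand":-1,"dp":[0,0.25,-1.11],"yaw":0}
    - {"hand":-1,"dp":[0,0.34,-1.08],"yaw":0}

```text
clock: 8.75
eef_pos: [0.5487, 0.0824, 0.0754]
orientation: [180.0, 0.0, -2.0]
ft_force: [3.2, -4.7, -8.2]
width: 0.097
grip_force: 30.0
```

Run:
```python
from h import *
im=vision.get_image("wrist")[:,:,::-1].copy(); cv2.imwrite("pics/w4.png",im)
```

```text
(no output)
```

View pics/w4.png

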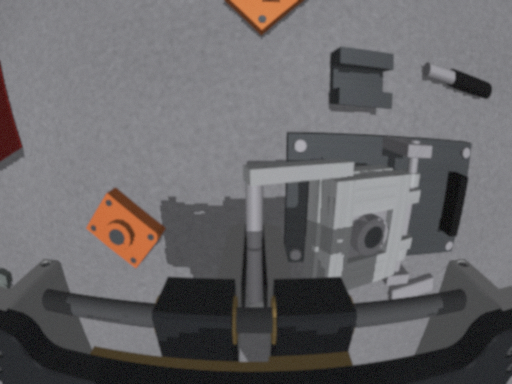

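The pair has risen together as one block at about (360,230), so I'll carry on with the arc from 20°.

>>> play_rows:
  series:
    - {"hand":-1,"dp":[0,0.43,-1.05],"yaw":0}
    - {"hand":-1,"dp":[0,0.52,-1.01],"yaw":0}
    - {"hand":-1,"dp":[0,0.61,-0.96],"yaw":0}
    - {"hand":-1,"dp":[0,0.69,-0.9],"yaw":0}
    - {"hand":-1,"dp":[0,0.77,-0.84],"yaw":0}
    - {"hand":-1,"dp":[0,0.84,-0.77],"yaw":0}
    - {"hand":-1,"dp":[0,0.9,-0.69],"yaw":0}
    - {"hand":-1,"dp":[0,0.96,-0.61],"yaw":0}
    - {"hand":-1,"dp":[0,1.01,-0.52],"yaw":0}
    - {"hand":-1,"dp":[0,1.05,-0.43],"yaw":0}
    - {"hand":-1,"dp":[0,1.08,-0.34],"yaw":0}
    - {"hand":-1,"dp":[0,1.11,-0.25],"yaw":0}

```text
clock: 9.8
eef_pos: [0.546, -0.016, 0.1613]
orientation: [-179.9, -0.1, -1.9]
ft_force: [-0.2, 5.0, 4.9]
width: 0.096
grip_force: 30.0
```

>>> play_rows:
  series:
    - {"hand":-1,"dp":[0,1.12,-0.15],"yaw":0}
    - {"hand":-1,"dp":[0,1.13,-0.05],"yaw":0}
    - {"hand":-1,"dp":[0,1.13,0.05],"yaw":0}
    - {"hand":-1,"dp":[0,1.12,0.15],"yaw":0}
    - {"hand":-1,"dp":[0,1.11,0.25],"yaw":0}
    - {"hand":-1,"dp":[0,1.08,0.34],"yaw":0}
    - {"hand":-1,"dp":[0,1.05,0.43],"yaw":0}
    - {"hand":-1,"dp":[0,1.01,0.52],"yaw":0}
    - {"hand":-1,"dp":[0,0.96,0.61],"yaw":0}
    - {"hand":-1,"dp":[0,0.9,0.69],"yaw":0}
    - {"hand":-1,"dp":[0,0.84,0.77],"yaw":0}
    - {"hand":-1,"dp":[0,0.77,0.84],"yaw":0}

```text
clock: 10.8
eef_pos: [0.541, -0.14, 0.1137]
orientation: [180.0, 0.0, -2.0]
ft_force: [3.0, -0.4, 2.5]
width: 0.093
grip_force: 30.0
```

>>> play_rows:
  series:
    - {"hand":-1,"dp":[0,0.69,0.9],"yaw":0}
    - {"hand":-1,"dp":[0,0.61,0.96],"yaw":0}
    - {"hand":-1,"dp":[0,0.52,1.01],"yaw":0}
    - {"hand":-1,"dp":[0,0.43,1.05],"yaw":0}
    - {"hand":-1,"dp":[0,0.34,1.08],"yaw":0}
    - {"hand":-1,"dp":[0,0.25,1.11],"yaw":0}
    - {"hand":-1,"dp":[0,0.08,0.56],"yaw":0}
    - {"hand":-1,"dp":[0,0.07,0.56],"yaw":0}
    - {"hand":-1,"dp":[0,0.04,0.6],"yaw":0}
    - {"hand":-1,"dp":[0,0.01,0.55],"yaw":0}
    - {"hand":-1,"dp":[0,0,0.1],"yaw":0}
    - {"hand":-1,"dp":[0,0,0],"yaw":0}

```text
clock: 11.8
eef_pos: [0.5398, -0.1702, 0.0286]
orientation: [180.0, 0.0, -2.0]
ft_force: [1.0, -7.9, -2.7]
width: 0.096
grip_force: 30.0
```

>>> play_rows:
  series:
    - {"hand":-1,"dp":[0,0,0],"yaw":0}
    - {"hand":-1,"dp":[0,0,0],"yaw":0}
    - {"hand":-1,"dp":[0,0,0],"yaw":0}

```text
clock: 12.05
eef_pos: [0.5399, -0.1702, 0.029]
orientation: [180.0, 0.0, -2.0]
ft_force: [1.5, -6.9, -2.0]
width: 0.094
grip_force: 30.0
```

Run:
```python
from h import *
im=vision.get_image("wrist")[:,:,::-1].copy(); cv2.imwrite("pics/w5.png",im)
```

```text
(no output)
```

View pics/w5.png

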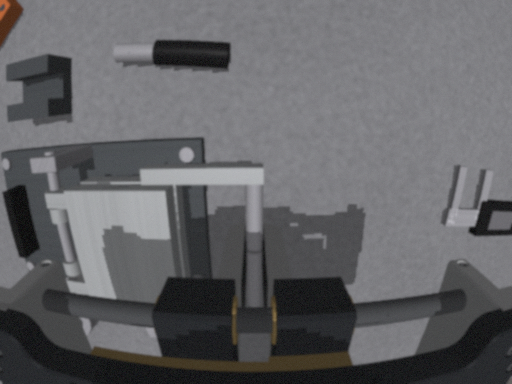

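The pair lies flat on the right, with leaf a's back on top at about (120,230). I'll press lightly to make sure both leaves are at their stop, then release and check.

>>> play_rows:
  series:
    - {"hand":-1,"dp":[0,0,0.15],"yaw":0}
    - {"hand":-1,"dp":[0,0,0.15],"yaw":0}
    - {"hand":-1,"dp":[0,0,0],"yaw":0}
    - {"hand":-1,"dp":[0,0,0],"yaw":0}
    - {"hand":-1,"dp":[0,0,0],"yaw":0}

```text
clock: 12.52
eef_pos: [0.54, -0.1702, 0.0268]
orientation: [180.0, -0.0, -2.0]
ft_force: [-3.4, -6.0, 12.0]
width: 0.095
grip_force: 30.0
```

>>> play_rows:
  series:
    - {"hand":-0.36,"dp":[0,0,0],"yaw":0}
    - {"hand":-0.36,"dp":[0,0,0],"yaw":0}
    - {"hand":-0.36,"dp":[0,0,-0.3],"yaw":0}
    - {"hand":-0.36,"dp":[0,0,0],"yaw":0}
    - {"hand":-0.36,"dp":[-0.7,0,0],"yaw":0}
    - {"hand":-0.36,"dp":[-0.7,0,0],"yaw":0}
    - {"hand":-0.36,"dp":[-0.7,0,0],"yaw":0}
    - {"hand":-0.36,"dp":[0,0,0],"yaw":0}
    - {"hand":-0.36,"dp":[0,0,0],"yaw":0}
    - {"hand":-0.36,"dp":[0,0,0],"yaw":0}

```text
clock: 13.35
eef_pos: [0.5193, -0.1686, 0.03]
orientation: [-180.0, -0.0, -2.0]
ft_force: [0.5, 0.2, 0.3]
width: 0.319
grip_force: 0.0
```

Run:
```python
from h import *
im=vision.get_image("wrist")[:,:,::-1].copy(); cv2.imwrite("pics/w6.png",im)
print(r.get_state()['eef_pos'])
```

```text
[ 0.5193895  -0.16862829  0.02992278]
```

View pics/w6.png

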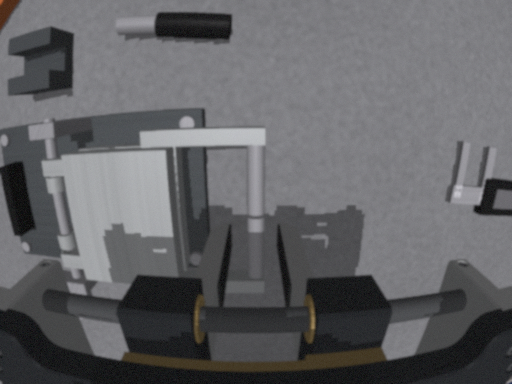

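Leaf a is flat on top of b. Its bar now lies between the fingers at column 256, with its arm at about row 285, so I'll pinch and swing it back.

>>> play_rows:
  series:
    - {"hand":-0.36,"dp":[0,0.1,0],"yaw":0}
    - {"hand":-1,"dp":[0,0,0],"yaw":0}
    - {"hand":-1,"dp":[0,0,0],"yaw":0}
    - {"hand":-1,"dp":[0,0,0],"yaw":0}
    - {"hand":-1,"dp":[0,0,0],"yaw":0}
    - {"hand":-1,"dp":[0,0,0],"yaw":0}
    - {"hand":-1,"dp":[0,-0.01,-0.57],"yaw":0}
    - {"hand":-1,"dp":[0,-0.04,-0.56],"yaw":0}
    - {"hand":-1,"dp":[0,-0.07,-0.56],"yaw":0}
    - {"hand":-1,"dp":[0,-0.08,-0.56],"yaw":0}
    - {"hand":-1,"dp":[0,-0.25,-1.11],"yaw":0}
    - {"hand":-1,"dp":[0,-0.34,-1.08],"yaw":0}

```text
clock: 14.4
eef_pos: [0.5193, -0.1619, 0.0753]
orientation: [180.0, -0.0, -2.0]
ft_force: [1.9, -1.7, -2.9]
width: 0.099
grip_force: 30.0
```

>>> play_rows:
  series:
    - {"hand":-1,"dp":[0,-0.43,-1.05],"yaw":0}
    - {"hand":-1,"dp":[0,-0.52,-1.01],"yaw":0}
    - {"hand":-1,"dp":[0,-0.61,-0.96],"yaw":0}
    - {"hand":-1,"dp":[0,-0.69,-0.9],"yaw":0}
    - {"hand":-1,"dp":[0,-0.77,-0.84],"yaw":0}
    - {"hand":-1,"dp":[0,-0.84,-0.77],"yaw":0}
    - {"hand":-1,"dp":[0,-0.9,-0.69],"yaw":0}
    - {"hand":-1,"dp":[0,-0.96,-0.61],"yaw":0}
    - {"hand":-1,"dp":[0,-1.01,-0.52],"yaw":0}
    - {"hand":-1,"dp":[0,-1.05,-0.43],"yaw":0}
    - {"hand":-1,"dp":[0,-1.08,-0.34],"yaw":0}
    - {"hand":-1,"dp":[0,-1.11,-0.25],"yaw":0}

```text
clock: 15.4
eef_pos: [0.5229, -0.0617, 0.1597]
orientation: [180.0, -0.1, -2.0]
ft_force: [1.8, -2.4, -0.8]
width: 0.095
grip_force: 30.0
```

>>> play_rows:
  series:
    - {"hand":-1,"dp":[0,-1.12,-0.15],"yaw":0}
    - {"hand":-1,"dp":[0,-1.13,-0.05],"yaw":0}
    - {"hand":-1,"dp":[0,-1.13,0.05],"yaw":0}
    - {"hand":-1,"dp":[0,-1.12,0.15],"yaw":0}
    - {"hand":-1,"dp":[0,-1.11,0.25],"yaw":0}
    - {"hand":-1,"dp":[0,-1.08,0.34],"yaw":0}
    - {"hand":-1,"dp":[0,-1.05,0.43],"yaw":0}
    - {"hand":-1,"dp":[0,-1.01,0.52],"yaw":0}
    - {"hand":-1,"dp":[0,-0.96,0.61],"yaw":0}
    - {"hand":-1,"dp":[0,-0.9,0.69],"yaw":0}
    - {"hand":-1,"dp":[0,-0.84,0.77],"yaw":0}
    - {"hand":-1,"dp":[0,-0.77,0.84],"yaw":0}

```text
clock: 16.4
eef_pos: [0.5268, 0.0609, 0.1124]
orientation: [-180.0, 0.0, -2.0]
ft_force: [3.6, -0.7, -0.4]
width: 0.095
grip_force: 30.0
```

>>> play_rows:
  series:
    - {"hand":-1,"dp":[0,-0.69,0.9],"yaw":0}
    - {"hand":-1,"dp":[0,-0.61,0.96],"yaw":0}
    - {"hand":-1,"dp":[0,-0.52,1.01],"yaw":0}
    - {"hand":-1,"dp":[0,-0.43,1.05],"yaw":0}
    - {"hand":-1,"dp":[0,-0.34,1.08],"yaw":0}
    - {"hand":-1,"dp":[0,-0.2,1.11],"yaw":0}
    - {"hand":-1,"dp":[0,-0.06,0.56],"yaw":0}
    - {"hand":-1,"dp":[0,-0.05,0.56],"yaw":0}
    - {"hand":-1,"dp":[0,-0.03,0.6],"yaw":0}
    - {"hand":-1,"dp":[0,0,0.55],"yaw":0}
    - {"hand":-1,"dp":[0,0,0.1],"yaw":0}
    - {"hand":-1,"dp":[0,0,0],"yaw":0}

```text
clock: 17.4
eef_pos: [0.528, 0.0902, 0.0287]
orientation: [-179.9, -0.0, -1.9]
ft_force: [-1.0, 6.2, 6.3]
width: 0.091
grip_force: 30.0
```

>>> play_rows:
  series:
    - {"hand":-0.36,"dp":[0,0,0],"yaw":0}
    - {"hand":-0.36,"dp":[0,0,0],"yaw":0}
    - {"hand":-0.36,"dp":[0,0,0],"yaw":0}
    - {"hand":-0.36,"dp":[0,0,0],"yaw":0}
    - {"hand":-0.36,"dp":[0,0,-2],"yaw":0}
    - {"hand":-0.36,"dp":[0,0,-3],"yaw":0}
    - {"hand":-0.36,"dp":[0,0,-3],"yaw":0}
    - {"hand":-0.36,"dp":[0,0,-3],"yaw":0}
    - {"hand":-0.36,"dp":[0,0,-3],"yaw":0}
    - {"hand":-0.36,"dp":[0,3,-1],"yaw":0}
    - {"hand":-0.36,"dp":[0,3,0],"yaw":0}
    - {"hand":-0.36,"dp":[0,3,0],"yaw":0}

```text
clock: 18.4
eef_pos: [0.5251, -0.0017, 0.1796]
orientation: [-180.0, -0.1, -1.9]
ft_force: [-0.1, 0.2, -0.8]
width: 0.318
grip_force: 0.0
```

>>> play_rows:
  series:
    - {"hand":-0.36,"dp":[-2,3,0],"yaw":0}
    - {"hand":-0.36,"dp":[-2,0,0],"yaw":0}
    - {"hand":-0.36,"dp":[-2,0,0],"yaw":0}
    - {"hand":-0.36,"dp":[0,0,0],"yaw":0}
    - {"hand":-0.36,"dp":[0,0,0],"yaw":0}

```text
clock: 18.82
eef_pos: [0.4635, -0.0289, 0.1789]
orientation: [180.0, -0.0, -2.0]
ft_force: [0.5, 0.6, 0.6]
width: 0.318
grip_force: 0.0
```

Run:
```python
from h import *
im=vision.get_image("wrist")[:,:,::-1].copy(); cv2.imwrite("pics/w7.png",im)
s=r.get_state();print(s['eef_pos'],s['ft_force'],s['clock'])
```

```text
[ 0.46423111 -0.0286106   0.17886426] [ 0.63831353  0.19351237 -0.3491656 ] 18.8667
```

View pics/w7.png

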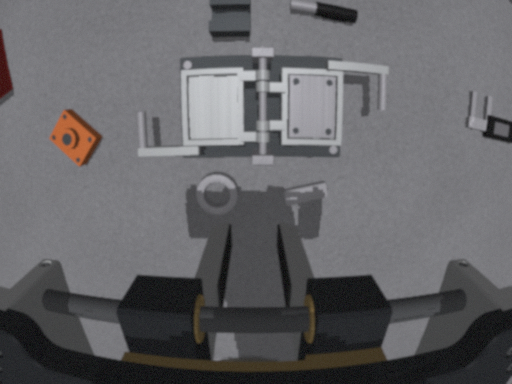

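The cover lies upside down and seated in the right-hand leaf at about (312,106). Leaf a is empty and flat at about (215,106), both bars are flat, and the bystanders in view look undisturbed. I'm handing in.

```bash
python3 -c "
from rig import r
print(r.hand_in())"
```

```text
the job is handed in; nothing more can be done
None
```

I turned the bearing cover over and handed the job in at about 19 s; no verdict came back. In the last wrist picture the cover sits upside down in the leaf that was empty, both leaves are flat and open, and the bystanders in view look undisturbed.

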